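Press the spray cap over the plaster model in the dental laboratory

ROBOT

A 6-joint arm with a two-finger parallel gripper is mounted at the origin on the work surface. World frame = base frame: x ahead of the robot, y to its left, z up, the work surface at z = 0. Lengths are in m, angles in rad, forces in N, time in s.
With the tool pointing down it reaches from about 0.35 to 0.775 m from the base axis. Payload 7.3 kg.
Tool frame: the origin (TCP) lies midway between the tips of the shut fingers; the grasp point (between the pads) lies 19 mm behind it (robot.tcp_to_grasp is the distance from the TCP to the grasp point, in m); x points along the fingers, z is the direction in which the jaws open and shut, and the axes are right-handed (so a half turn about x gives the same grasp; the last joint's range is limited). The gripper opens to 92 mm and grips with 3 to 60 N. Pads are 19 mm wide; open, the fingers measure 130 mm over their backs; the gripper's body (75 mm by 190 mm) begins 47 mm behind the grasp point.
Start: joints at [-1.449, 0.342, 1.524, -0, 1.275, -0.146], TCP at [0.139, -0.506, 0.207] pointing down, gripper open.
Joint ranges: [-2.53, 2.53], [-0.77, 2.02], [0.04, 2.7], [-1, 4.14], [0.28, 2.66], [-3.11, 3.11]. Speed limits (rad/s): [2.57, 2.57, 3.14, 3.14, 3.14, 3.14].

INTERFACE

Orientations are given as [roll, pitch, yaw] about the fixed x, y, z axes, in that order (R = Rz(yaw) Ry(pitch) Rx(roll)).
In Python, from cell import robot gives the robot as it stands.
- The arm moves only by the tool move_arm, never from a script. Its argument "deltas" is a list of rows, each an object with "dp": the shift along the tool's x, y, z in m, a list of three; "turn": the turn, a rotation vector about the tool's x, y, z in degrees, a list of three. A call has 1 to 10 rows; each row is the pose to reach, as a shift and turn from the pose commanded when the call began, along the tool's axes at that moment; what a row does not reach only later rows make up. A row lasts 1/10 s, in which the tool goes at most 50 mm and 8.59 degrees, less where a joint would pass 70% of its speed; a pose out of reach is approached as far as the arm can. A call with a gripper value outside its range is refused whole. "hand" is the finger opening in m, from 0 to 0.0918, set as the call begins (left out, the last holds). The fingers move at their own pace and stop on an object; "squeeze" is the grip in N (left out, the last holds). Time passes only in rows, so rows that repeat a pose let the fingers close. It gives the time, the measured TCP pose, the force and the opening at its end, in the units of the state.
- robot.observe(): the state, without advancing time (a new reading comes with each control period).
- robot.read_camera(name): name is "side" or "top" or "wrist"; returns (picture, depth): 384x512x3 uint8, red, green, blue; 384x512 float32, m along the optical axis (not along the pixel's ray), 0 where there is no reading.
- robot.camera_info(name): a dict with "fx", "fy", "cx", "cy" (pixels), "R" (3x3) and "t" (3): a world point X has camera coordinates R X + t. Camera axes: x right, y down, z forward; pixel columns grow to the right and rows downward; lengths in m; the calibration is good to about 2 mm. A picture is of the moment at which its call begins: read the wrist's pose just before it. camera_info takes no time and is no camera call; for the wrist camera it gives the pose at the moment of the call.
- robot.hand_in(): hands the job in, once; it reports no verdict.
The state is a dict: "time": time; "qpos": joint angles; "qvel": joint speeds; "joint_efforts": joint torques, N m; "tool_pos": TCP position; "tool_rot": TCP orientation; "contact_force": force on the tool from outside, world axes, zero at the start; "torque": the same for the moment, N m; "opening": finger opening in m.
Only numpy, scipy, OpenCV 4.12 (cv2) and the standard library are available. Lean on these libraries where they do the work, as an engineer would, in place of code of your own. Each camera call takes 0.05 s, during which the arm holds its last target.

TASK

The plaster dental model is due its spray: gently press the nozzle cap of the tall, slim canister whose nozzle points at it all the way down for a moment, then let it spring back up and move clear. Do not press the cap of the short, wide canister, and leave the plaster model where it lies.

Things in the scene. Friction and masses are not known exactly. Their poses are not given: they have to be found in the camera images.
- tall_cap (a joint): Travel in m of the sprung white nozzle cap on the tall slim canister (aluminium, 50 mm across, clamped to a steel tile 200 x 100 x 8 mm; everything but the cap is fixed; the cap's top is 211 mm above the bench). 0 = up, 0.010 = fully down against its stop; it moves straight down. The spring takes about 2.5 N to start and 8.5 N fully down and lifts the cap again when released. The canister with the domed lid, on a third tile, has no nozzle.
- tall_cap_top (a point): Centre of the flat round top, 36 mm across, of that white cap (cap 21 mm high, room for pressing anywhere on it with shut fingertips); 211 mm above the bench when up, moves down with the cap. Its z axis points up, its x axis the way the small grey nozzle points, towards the plaster model. Nothing among the canisters or near them stands higher.
- wide_cap (a joint): Travel in m of the same kind of white cap on the short, wide canister (80 mm across, cap top 141 mm above the bench): 0 = up, 0.010 = down. Not to be pressed.
- model: Loose plaster dental model, a D-shaped block with an arch of teeth, about 55 x 54 x 25 mm, lying on the tall canister's tile about 100 mm in front of the canister's axis, on the side to which the nozzle points. Origin at the centre of its underside, z up. It stays where it is.
There are look-alikes about, which are no part of the job. What is shaped like the part that bears tall_cap but red is not meant.

How it is judged:
On the way:
1. the tall canister's cap is pressed down (at least 8 of its 10 mm) for a moment (value of joint tall_cap above 0.008 m), for 0.1 s.
At the end, for the whole second after the job is handed in: The tall canister's cap has been pressed and is up again (within 2 mm), the wide canister's cap is up (within 2 mm), and the plaster model lies still within 15 mm of where it started (value of joint each of tall_cap, wide_cap below 0.002 m and distance of model from where it was at the start of the episode below 0.015 m and linear speed of model below 0.02 m/s); the robot touches nothing.
It fails at once if the short, wide canister's cap is pressed (more than 4 mm) (value of joint wide_cap above 0.004 m).
It fails at once if the tall canister's cap is rammed (more than 60 N on it) (contact force between tall_cap and anything else above 60 N).
It fails at once if the plaster model is pushed more than 15 mm (distance of model from where it was at the start of the episode above 0.015 m).
It also fails if it takes over 32 s, if anything falls off the work surface, if the arm or the gripper's body presses on something with over 40 N, if the wrist force passes 120 N, or if a joint passes its speed limit or range.

## Working session

There is one attempt and no reset: what is moved stays moved. The work goes in short steps, Python scripts to look and compute and a tool call to move; the robot and the scene stay as the last step left them, time stands still between calls to the robot, and variables do not carry over. Pictures are saved under pics/ and viewed, and the job is handed in when it is done.

Besides the shell and the picture viewer there is one more tool, called after "Call:" as name([rows], argument=value, ...), one row to a line, values as JSON. move_arm: Moves the arm, as the interface text tells. Its arguments: {"type":"object","properties":{"deltas":{"type":"array"},"hand":{"type":"number"},"squeeze":{"type":"number"}},"required":["deltas"]}

```bash
mkdir -p pics; python3 - <<'E'
from cell import robot
import numpy as np, cv2
o=robot.observe(); print(o)
for n in ["top","side"]:
    p,d=robot.read_camera(n); i=robot.camera_info(n)
    cv2.imwrite(f"pics/{n}1.png",p[:,:,::-1]); np.savez(f"{n}1.npz",p=p,d=d,**{k:np.array(v) for k,v in i.items()})
E
ls
```

```text
{'time': 0.0, 'qpos': array([-1.44900499e+00,  3.42706840e-01,  1.52501518e+00, -2.20022649e-05,
        1.27542242e+00, -1.45983381e-01]), 'qvel': array([-0.00147228,  0.00146545, -0.00030521, -0.00159936,  0.00040196,
       -0.00120238]), 'joint_efforts': array([-6.70046338e-04, -4.31246102e+01, -2.44220209e+01,  7.17329420e-02,
        5.60350728e-02, -1.11402130e-04]), 'tool_pos': array([ 0.13887589, -0.50583636,  0.20605389]), 'tool_rot': array([3.00916672, 1.5692444 , 1.70615154]), 'contact_force': array([-0.82328835, -0.30791258,  0.09528811]), 'torque': array([-0.05141129, -0.02857083, -0.00452267]), 'opening': 0.09174194734273187}
pics
side1.npz
top1.npz
```

View pics/top1.png

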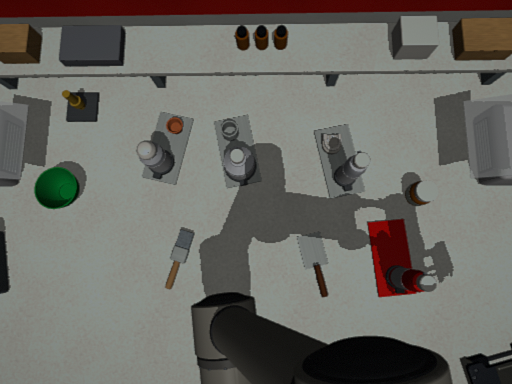

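View pics/side1.png

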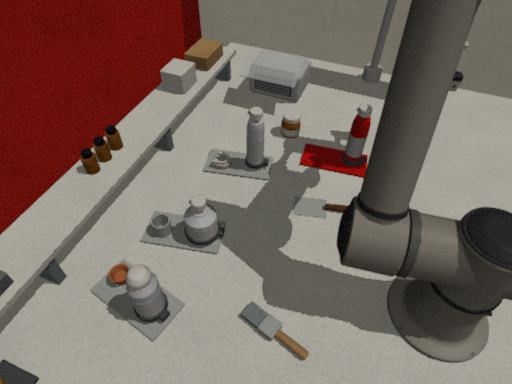

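Candidates in the top view are:
- The tall slim canister with a white cap at about (358,160), with a pale model on its tile at (331,141).
- The short, wide canister at (238,157), with a grey ring.
- The domed-lid canister at (149,150), with an orange dish.
- The red look-alike at (425,283).

The first one fits the description, so I'll check it in a close crop and measure it.

```bash
python3 - <<'E'
import numpy as np, cv2
a=np.load("top1.npz");b=np.load("side1.npz")
c1=cv2.resize(a['p'][115:205,305:385],None,fx=5,fy=5,interpolation=2)
c2=cv2.resize(b['p'][95:185,200:280],None,fx=5,fy=5,interpolation=2)
cv2.imwrite("pics/crop1.png",np.hstack([c1,c2])[:,:,::-1])
for n,z in(("top",a),("side",b)):
    d=z['d'];v,u=np.mgrid[:384,:512]
    P=np.stack([(u-z['cx'])/z['fx']*d,(v-z['cy'])/z['fy']*d,d],-1)
    W=(P-z['t'])@z['R']
    W[d==0]=np.nan
    np.save(n+"W.npy",W)
    r=(slice(115,205),slice(305,400)) if n=="top" else (slice(95,185),slice(200,300))
    w=W[r].reshape(-1,3); m=w[:,2]>.19
    q=w[m]; print(n,m.sum(),q[:,2].max())
    t=q[q[:,2]>.206]; print(len(t),t.mean(0),t.min(0),t.max(0))
    m=(w[:,2]>.02)&(w[:,2]<.045); print("low",m.sum(),np.median(w[m],0),w[m].min(0),w[m].max(0))
    m=(w[:,2]>.06)&(w[:,2]<.17); print("body",m.sum(),w[m].min(0),w[m].max(0))
E
```

```text
top 234 0.21425472945753932
191 [ 0.54342959 -0.27726557  0.21037323] [ 0.52638262 -0.29436862  0.20649238] [ 0.56082656 -0.26037064  0.21425473]
low 469 [ 0.62713985 -0.25336554  0.02826603] [ 0.50292659 -0.30428737  0.02007475] [ 0.66488936 -0.21972952  0.04453951]
body 309 [ 0.51809171 -0.29788488  0.06007538] [ 0.56727165 -0.25209082  0.16995918]
side 163 0.2113137212735861
91 [ 0.54471935 -0.27171045  0.20917927] [ 0.5287335  -0.29162138  0.20613588] [ 0.56242815 -0.25599815  0.21131372]
low 574 [ 0.54692016 -0.25875164  0.02973477] [ 0.46510337 -0.65544164  0.02000409] [ 0.66513448 -0.21294111  0.04488346]
body 739 [ 0.46921847 -0.50046658  0.06033283] [ 0.57136623 -0.2463373   0.16965991]
```

View pics/crop1.png

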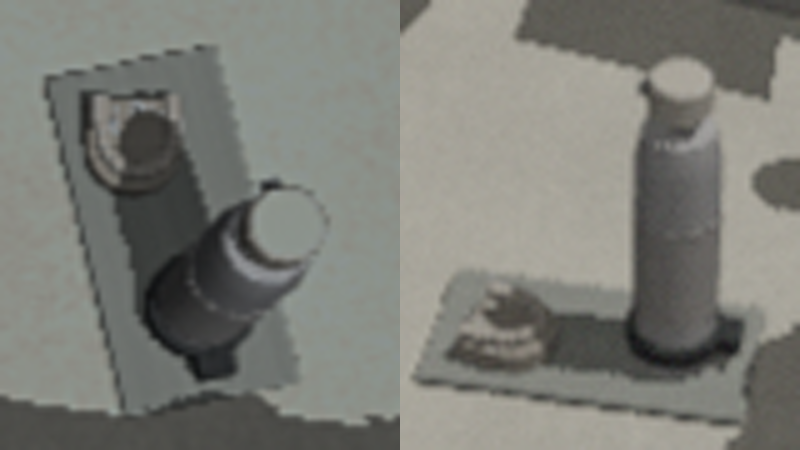

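The crop confirms it: the tall canister has a white cap, the small nozzle points at the D-shaped arch on the same tile, and both views put the cap at about (0.544, -0.275, 0.211). Next I'll work out the move in tool axes and check for obstacles.

```bash
cat > h.py <<'E'
from cell import robot
import numpy as np
from scipy.spatial.transform import Rotation as R
def rel(t):
    o=robot.observe(); r=R.from_euler('xyz',o['tool_rot'])
    return r.inv().apply(np.array(t)-o['tool_pos']),r.as_matrix(),o
E
python3 - <<'E'
from h import *
d,M,o=rel([.544,-.276,.30]); print(d.round(4)); print(M.round(3))
W=np.load("topW.npy")
for y0 in np.arange(-.6,.1,.1):
  print(round(y0,1),[ (round(float(np.nanmax(w)),2) if len(w) else None) for x0 in np.arange(.2,1,.1) for w in [W[(W[...,0]>x0)&(W[...,0]<x0+.1)&(W[...,1]>y0)&(W[...,1]<y0+.1)][:,2]]])
E
```

```text
[-0.0937  0.4515 -0.1146]
[[-0.     0.964  0.265]
 [ 0.001  0.265 -0.964]
 [-1.     0.    -0.001]]
-0.6 [0.01, 0.01, 0.08, 0.14, 0.14, 0.14, 0.16, 0.16]
-0.5 [0.21, 0.14, 0.08, 0.08, 0.01, 0.01, 0.18, 0.18]
-0.4 [0.21, 0.1, 0.01, 0.03, 0.01, 0.01, 0.18, 0.18]
-0.3 [0.02, 0.02, 0.01, 0.21, 0.04, 0.01, 0.12, 0.11]
-0.2 [0.75, 0.02, 0.01, 0.01, 0.01, 0.0, 0.18, 0.17]
-0.1 [0.73, 0.01, 0.0, 0.14, 0.1, 0.01, 0.18, 0.17]
-0.0 [0.41, 0.01, 0.01, 0.14, 0.09, 0.01, 0.18, 0.11]
```

Everything nearby is 0.21 m or lower, so I'll rise first, shut the fingers, then cross at z of about 0.30.

Call:
move_arm([
  {"dp":[-0.02,0,0],"turn":[0,0,0]},
  {"dp":[-0.05,0,0],"turn":[0,0,0]},
  {"dp":[-0.08,0,0],"turn":[0,0,0]},
  {"dp":[-0.095,0,0],"turn":[0,0,0]},
  {"dp":[-0.095,0.02,-0.005],"turn":[0,0,0]},
  {"dp":[-0.095,0.05,-0.013],"turn":[0,0,0]},
  {"dp":[-0.095,0.085,-0.022],"turn":[0,0,0]},
  {"dp":[-0.095,0.12,-0.03],"turn":[0,0,0]},
  {"dp":[-0.095,0.155,-0.039],"turn":[0,0,0]},
  {"dp":[-0.095,0.19,-0.048],"turn":[0,0,0]},
], hand=0, squeeze=10)

```text
time: 1.1
tool_pos: [0.3105, -0.4087, 0.3014]
tool_rot: [-2.865, 1.57, 2.115]
contact_force: [-0.6, -0.3, -0.6]
opening: 0.0164
```

Call:
move_arm([
  {"dp":[0,0.035,-0.009],"turn":[0,0,0]},
  {"dp":[0,0.07,-0.018],"turn":[0,0,0]},
  {"dp":[0,0.105,-0.027],"turn":[0,0,0]},
  {"dp":[0,0.14,-0.036],"turn":[0,0,0]},
  {"dp":[0,0.175,-0.045],"turn":[0,0,0]},
  {"dp":[0,0.21,-0.054],"turn":[0,0,0]},
  {"dp":[0,0.24,-0.061],"turn":[0,0,0]},
  {"dp":[0,0.26,-0.067],"turn":[0,0,0]},
  {"dp":[0,0.26,-0.067],"turn":[0,0,0]},
  {"dp":[0,0.26,-0.067],"turn":[0,0,0]},
])

```text
time: 2.1
tool_pos: [0.5423, -0.2761, 0.301]
tool_rot: [-2.086, 1.569, 2.895]
contact_force: [-0.9, -0.1, -1.0]
opening: 0.0003
```

```bash
python3 - <<'E'
from h import *; import cv2
d,M,o=rel([.544,-.276,.225]); print(d.round(4),o['time'],o['tool_pos'],o['opening'],o['contact_force']);print(M.round(3))
i=robot.camera_info("wrist"); p,dd=robot.read_camera("wrist")
cv2.imwrite("pics/w1.png",p[:,:,::-1])
v,u=np.mgrid[:384,:512]
W=(np.stack([(u-i['cx'])/i['fx']*dd,(v-i['cy'])/i['fy']*dd,dd],-1)-i['t'])@np.array(i['R'])
m=(dd>0)&(W[...,2]>.203)&(W[...,2]<.22)&(np.hypot(W[...,0]-.544,W[...,1]+.276)<.04)
q=W[m];print(len(q))
if len(q):print(q.mean(0),q.min(0),q.max(0))
E
```

```text
[0.076  0.0018 0.0004] 2.1 [ 0.54225396 -0.27614621  0.30103168] 0.0003131768642166911 [-0.89998862 -0.09531552 -1.01260928]
[[-0.001  0.964  0.265]
 [ 0.     0.265 -0.964]
 [-1.    -0.001 -0.001]]
963
[ 0.54526117 -0.27586258  0.21109766] [ 0.52575952 -0.2939053   0.20302776] [ 0.56547125 -0.2588093   0.21425528]
```

View pics/w1.png

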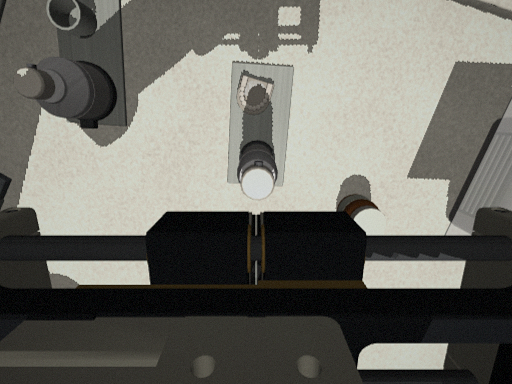

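The wrist view shows the white cap at (258,183), with the model in front at (255,92). It gives the cap centre as (0.545, -0.276, 0.211), which agrees with the other views. I'll descend to about 15 mm above it.

Call:
move_arm([
  {"dp":[0.02,0.003,0],"turn":[0,0,0]},
  {"dp":[0.04,0.003,0],"turn":[0,0,0]},
  {"dp":[0.06,0.003,0],"turn":[0,0,0]},
  {"dp":[0.07,0.003,0],"turn":[0,0,0]},
  {"dp":[0.075,0.003,0],"turn":[0,0,0]},
  {"dp":[0.075,0.003,0],"turn":[0,0,0]},
])

```text
time: 2.75
tool_pos: [0.545, -0.276, 0.2268]
tool_rot: [-1.705, 1.571, -3.008]
contact_force: [-0.4, 0.5, 0.7]
opening: 0.0004
```

Call:
move_arm([
  {"dp":[0.002,0,0],"turn":[0,0,0]},
  {"dp":[0.004,0,0],"turn":[0,0,0]},
  {"dp":[0.006,0,0],"turn":[0,0,0]},
  {"dp":[0.008,0,0],"turn":[0,0,0]},
  {"dp":[0.01,0,0],"turn":[0,0,0]},
  {"dp":[0.012,0,0],"turn":[0,0,0]},
  {"dp":[0.014,0,0],"turn":[0,0,0]},
  {"dp":[0.016,0,0],"turn":[0,0,0]},
  {"dp":[0.017,0,0],"turn":[0,0,0]},
  {"dp":[0.017,0,0],"turn":[0,0,0]},
])

```text
time: 3.75
tool_pos: [0.5453, -0.2755, 0.2095]
tool_rot: [-2.231, 1.571, 2.749]
contact_force: [0.5, 0.3, -0.8]
opening: 0.0001
```

Call:
move_arm([
  {"dp":[0.001,0,0],"turn":[0,0,0]},
  {"dp":[0.002,0,0],"turn":[0,0,0]},
  {"dp":[0.003,0,0],"turn":[0,0,0]},
  {"dp":[0.004,0,0],"turn":[0,0,0]},
  {"dp":[0.005,0,0],"turn":[0,0,0]},
  {"dp":[0.005,0,0],"turn":[0,0,0]},
])

```text
time: 4.35
tool_pos: [0.5453, -0.2755, 0.2045]
tool_rot: [-2.38, 1.571, 2.6]
contact_force: [-0.1, -0.2, -0.7]
opening: 0.0004
```

There's no force even 6 mm below the expected top, so I'll look before going further.

```bash
python3 - <<'E'
from h import *; import cv2
o=robot.observe(); print(o['contact_force'],o['torque'],o['tool_pos'])
p,d=robot.read_camera("side"); w,_=robot.read_camera("wrist")
np.savez("side2.npz",p=p,d=d)
cv2.imwrite("pics/s2.png",np.hstack([cv2.resize(p[70:190,190:310],(400,400)),cv2.resize(w[130:290,180:340],(400,400))])[:,:,::-1])
E
```

```text
[-0.06108202 -0.17248821 -0.70378853] [0.01893977 0.00508386 0.00556161] [ 0.54532382 -0.27547171  0.20452159]
```

View pics/s2.png

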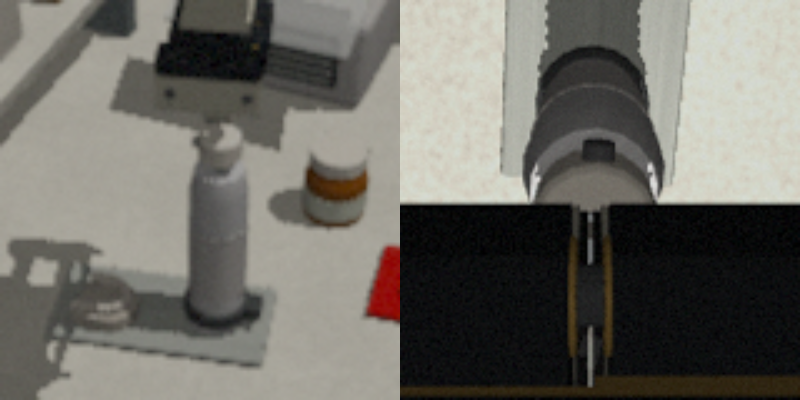

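```bash
python3 - <<'E'
import numpy as np,cv2
p=np.load("side2.npz")['p']
cv2.imwrite("pics/s2b.png",cv2.resize(p[0:200,150:400],None,fx=3,fy=3,interpolation=2)[:,:,::-1])
i=np.load("side1.npz"); 
for X in([.545,-.2755,.2045],[.545,-.2755,.211],[.545,-.2755,.26]):
    c=i['R']@np.array(X)+i['t']; print(c[0]/c[2]*i['fx']+i['cx'],c[1]/c[2]*i['fy']+i['cy'],c[2])
d=np.load("side2.npz")['d']; print(d[100:125:4,235:275:4].round(3)); print(i['d'][100:125:4,235:275:4].round(3))
E
```

```text
255.66941967611606 111.65452538734932 0.9799592893373206
255.71176117744062 109.62980483226703 0.9751934350769813
256.0447796343308 93.70525577768674 0.9392662260375002
[[1.374 0.855 0.85  0.852 0.851 0.85  0.848 0.848 0.847 1.378]
 [1.356 1.356 1.355 1.361 0.942 0.857 0.854 0.857 0.852 1.361]
 [1.341 1.337 1.338 1.336 0.981 0.982 0.98  1.338 1.337 1.341]
 [1.324 1.326 1.318 0.982 0.97  0.969 0.972 1.322 1.324 1.325]
 [1.31  1.307 1.306 1.308 0.974 0.968 0.97  1.312 1.314 1.315]
 [1.289 1.293 1.288 1.289 1.    0.979 1.004 1.298 1.292 1.293]
 [1.271 1.276 1.274 1.005 0.992 0.991 0.989 1.007 1.279 1.271]]
[[1.376 1.375 1.377 1.379 1.375 1.38  1.381 1.375 1.375 1.377]
 [1.355 1.358 1.353 1.353 1.359 1.355 1.36  1.359 1.357 1.354]
 [1.339 1.338 1.337 1.338 0.982 0.981 0.981 1.343 1.338 1.345]
 [1.325 1.32  1.321 0.985 0.968 0.973 0.969 1.326 1.327 1.326]
 [1.307 1.302 1.305 1.307 0.974 0.965 0.975 1.309 1.309 1.305]
 [1.293 1.289 1.292 1.298 0.997 0.976 1.002 1.293 1.293 1.294]
 [1.281 1.271 1.273 1.005 0.988 0.99  0.99  1.005 1.274 1.277]]
```

View pics/s2b.png

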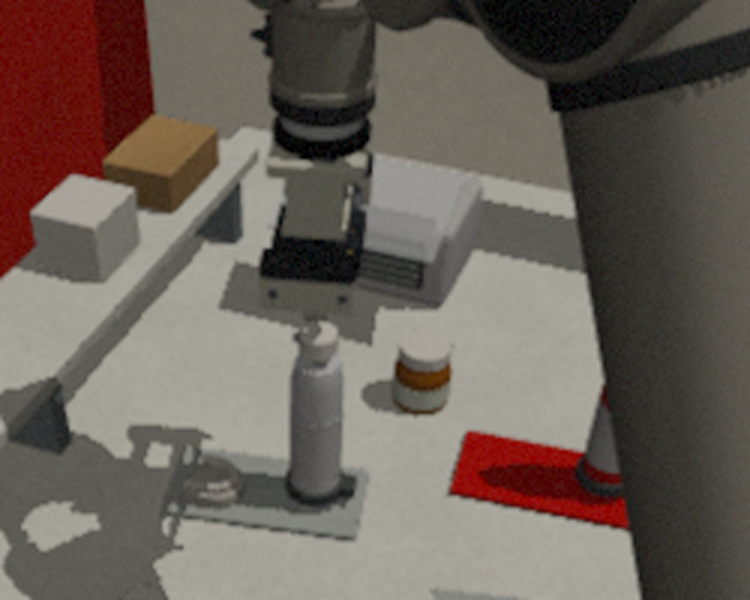

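```bash
python3 - <<'E'
import numpy as np
i=np.load("side1.npz"); d=np.load("side2.npz")['d']
np.set_printoptions(linewidth=200)
print(d[96:116,244:268:2].round(3))
v,u=np.mgrid[:384,:512]
W=(np.stack([(u-i['cx'])/i['fx']*d,(v-i['cy'])/i['fy']*d,d],-1)-i['t'])@i['R']
for r,c in [(100,250),(103,252),(104,252),(105,252),(106,252),(106,254),(107,254),(107,252),(108,254),(108,252),(109,254)]: print(r,c,W[r,c].round(4))
W1=np.load("sideW.npy")
print([W1[r,256].round(4).tolist() for r in range(104,114)])
E
```

```text
[[0.839 0.837 0.837 0.837 0.835 0.833 0.835 0.835 0.832 0.831 0.833 0.831]
 [0.847 0.848 0.    0.844 0.845 0.838 0.837 0.835 0.836 0.833 0.831 0.833]
 [0.848 0.848 0.848 0.85  0.844 0.846 0.844 0.843 0.842 0.844 0.842 0.84 ]
 [0.853 0.851 0.849 0.848 0.847 0.848 0.847 0.846 0.846 0.844 0.844 0.844]
 [0.854 0.852 0.85  0.851 0.848 0.849 0.848 0.85  0.848 0.849 0.847 0.847]
 [0.857 0.853 0.853 0.854 0.85  0.85  0.85  0.849 0.852 0.85  0.848 0.847]
 [0.856 0.855 0.855 0.854 0.853 0.853 0.853 0.853 0.851 0.852 0.849 0.85 ]
 [0.857 0.856 0.859 0.855 0.856 0.856 0.854 0.856 0.852 0.854 0.854 0.854]
 [1.358 1.358 1.354 1.356 0.86  0.857 0.859 0.853 0.859 0.859 0.853 0.855]
 [1.352 1.35  1.346 1.35  0.941 0.946 0.943 0.941 1.35  1.358 1.355 0.858]
 [1.347 1.348 1.344 1.347 0.95  0.949 0.947 0.947 0.    1.35  1.345 1.352]
 [1.349 1.344 1.341 1.349 1.342 0.986 0.961 0.961 1.343 1.344 1.342 1.343]
 [1.336 1.338 1.339 1.341 0.985 0.984 0.984 0.982 1.345 1.341 1.342 1.338]
 [1.336 1.333 1.335 0.981 0.979 0.978 0.978 0.983 0.98  1.335 1.336 1.338]
 [1.329 1.332 1.334 0.977 0.977 0.976 0.975 0.976 
[... 353 characters left out ...]
966 0.97  0.967 0.967 0.973 1.309 1.311 1.314]]
100 250 [ 0.527  -0.1893  0.2997]
103 252 [ 0.5223 -0.1904  0.292 ]
104 252 [ 0.5228 -0.1917  0.2883]
105 252 [ 0.547  -0.2534  0.2393]
106 252 [ 0.5491 -0.2587  0.2323]
106 254 [ 0.5441 -0.2601  0.2327]
107 254 [ 0.5544 -0.2869  0.2094]
107 252 [ 6.681e-01 -5.614e-01 -1.000e-04]
108 254 [ 0.5531 -0.2838  0.2085]
108 252 [ 0.5583 -0.2822  0.2081]
109 254 [ 0.5506 -0.2772  0.2104]
[[0.6631, -0.5888, -0.0032], [0.6611, -0.5837, -0.0039], [0.6582, -0.5763, -0.0027], [0.5504, -0.2916, 0.2074], [0.5469, -0.2825, 0.2111], [0.5462, -0.2806, 0.2093], [0.5447, -0.277, 0.2089], [0.5425, -0.2714, 0.21], [0.541, -0.2675, 0.2099], [0.5395, -0.2637, 0.2097]]
```

The depth puts the gripper body's underside at z of about 0.288 and the fingertip at about 0.22. The reported TCP is 0.2045, so the real tips sit about 15–18 mm higher than reported. The cap hasn't been touched. I'll carry on down slowly, guided by force.

Call:
move_arm([
  {"dp":[0.0015,0,0],"turn":[0,0,0]},
  {"dp":[0.003,0,0],"turn":[0,0,0]},
  {"dp":[0.0045,0,0],"turn":[0,0,0]},
  {"dp":[0.006,0,0],"turn":[0,0,0]},
  {"dp":[0.0075,0,0],"turn":[0,0,0]},
  {"dp":[0.0075,0,0],"turn":[0,0,0]},
])

```text
time: 5.05
tool_pos: [0.5452, -0.2755, 0.1969]
tool_rot: [-2.278, 1.57, 2.702]
contact_force: [0.4, 0.7, 0.5]
opening: 0.0004
```

Call:
move_arm([
  {"dp":[0.001,0,0],"turn":[0,0,0]},
  {"dp":[0.002,0,0],"turn":[0,0,0]},
  {"dp":[0.003,0,0],"turn":[0,0,0]},
  {"dp":[0.003,0,0],"turn":[0,0,0]},
])

```text
time: 5.45
tool_pos: [0.5453, -0.2755, 0.194]
tool_rot: [-2.046, 1.571, 2.934]
contact_force: [0.5, 0.5, -0.6]
opening: 0.0004
```

Call:
move_arm([
  {"dp":[0.001,0,0],"turn":[0,0,0]},
  {"dp":[0.002,0,0],"turn":[0,0,0]},
  {"dp":[0.003,0,0],"turn":[0,0,0]},
  {"dp":[0.003,0,0],"turn":[0,0,0]},
])

```text
time: 5.85
tool_pos: [0.5454, -0.2756, 0.1914]
tool_rot: [0.277, 1.571, -1.026]
contact_force: [-1.0, -0.0, 1.3]
opening: 0.0005
```

Call:
move_arm([
  {"dp":[0.001,0,0],"turn":[0,0,0]},
  {"dp":[0.002,0,0],"turn":[0,0,0]},
  {"dp":[0.002,0,0],"turn":[0,0,0]},
])

```text
time: 6.15
tool_pos: [0.5454, -0.2756, 0.1894]
tool_rot: [0.568, 1.57, -0.735]
contact_force: [-1.1, 1.2, 3.2]
opening: 0.0004
```

```bash
python3 - <<'E'
from h import *; import cv2
o=robot.observe(); print(o['contact_force'],o['torque'],o['tool_pos'])
p,d=robot.read_camera("side")
cv2.imwrite("pics/s3.png",cv2.resize(p[85:185,200:300],(600,600),interpolation=2)[:,:,::-1])
E
```

```text
[-1.10042484  1.15466599  3.2387869 ] [0.06258971 0.10190191 0.01453169] [ 0.54540996 -0.27558105  0.18942308]
```

View pics/s3.png

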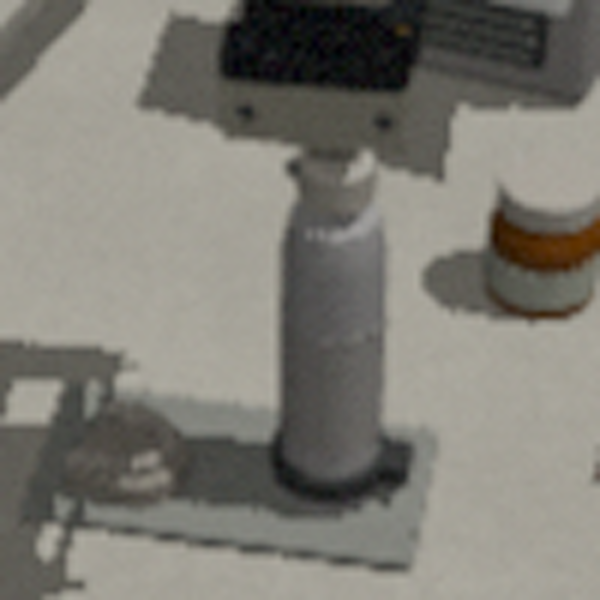

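The fingertip is now on the cap, with about 3 N of force. I'll keep pressing gently.

Call:
move_arm([
  {"dp":[0.001,0,0],"turn":[0,0,0]},
  {"dp":[0.002,0,0],"turn":[0,0,0]},
  {"dp":[0.003,0,0],"turn":[0,0,0]},
  {"dp":[0.004,0,0],"turn":[0,0,0]},
  {"dp":[0.004,0,0],"turn":[0,0,0]},
])

```text
time: 6.7
tool_pos: [0.5454, -0.2756, 0.1854]
tool_rot: [0.56, 1.57, -0.743]
contact_force: [-1.2, 0.7, 5.2]
opening: 0.0006
```

Call:
move_arm([
  {"dp":[0.001,0,0],"turn":[0,0,0]},
  {"dp":[0.002,0,0],"turn":[0,0,0]},
  {"dp":[0.002,0,0],"turn":[0,0,0]},
])

```text
time: 7.0
tool_pos: [0.5454, -0.2756, 0.1836]
tool_rot: [0.594, 1.57, -0.709]
contact_force: [-1.4, 0.6, 6.6]
opening: 0.0004
```

Call:
move_arm([
  {"dp":[0.0005,0,0],"turn":[0,0,0]},
  {"dp":[0.001,0,0],"turn":[0,0,0]},
  {"dp":[0.0015,0,0],"turn":[0,0,0]},
  {"dp":[0.002,0,0],"turn":[0,0,0]},
  {"dp":[0.002,0,0],"turn":[0,0,0]},
  {"dp":[0.002,0,0],"turn":[0,0,0]},
])

```text
time: 7.6
tool_pos: [0.5455, -0.2756, 0.1819]
tool_rot: [0.618, 1.57, -0.685]
contact_force: [-2.9, 1.0, 8.0]
opening: 0.0007
```

Call:
move_arm([
  {"dp":[0.0005,0,0],"turn":[0,0,0]},
  {"dp":[0.001,0,0],"turn":[0,0,0]},
  {"dp":[0.001,0,0],"turn":[0,0,0]},
])

```text
time: 7.9
tool_pos: [0.5455, -0.2756, 0.1813]
tool_rot: [0.669, 1.57, -0.634]
contact_force: [-2.8, 1.1, 9.8]
opening: 0.0007
```

Call:
move_arm([
  {"dp":[0.0005,0,0],"turn":[0,0,0]},
  {"dp":[0.001,0,0],"turn":[0,0,0]},
  {"dp":[0.001,0,0],"turn":[0,0,0]},
])

```text
time: 8.2
tool_pos: [0.5455, -0.2756, 0.1812]
tool_rot: [0.632, 1.569, -0.671]
contact_force: [-5.3, 2.1, 13.0]
opening: 0.0001
```

```bash
python3 - <<'E'
from h import *; import cv2
print(robot.observe()['contact_force'])
i=robot.camera_info("side")
p,d=robot.read_camera("side")
v,u=np.mgrid[:384,:512]
W=(np.stack([(u-i['cx'])/i['fx']*d,(v-i['cy'])/i['fy']*d,d],-1)-i['t'])@np.array(i['R'])
W1=np.load("sideW.npy")
for c in (256,259,260): print([(r,W[r,c].round(3)[[1,2]].tolist(),W1[r,c].round(3)[[1,2]].tolist()) for r in range(107,122)])
a=np.load("side1.npz")['p']
cv2.imwrite("pics/s4.png",np.hstack([cv2.resize(q[90:150,230:290],(390,390),interpolation=2) for q in(a,p)])[:,:,::-1])
E
```

```text
[-5.28408412  2.14914819 13.02269482]
[(107, [-0.191, 0.283], [-0.292, 0.207]), (108, [-0.191, 0.28], [-0.283, 0.211]), (109, [-0.195, 0.274], [-0.281, 0.209]), (110, [-0.191, 0.275], [-0.277, 0.209]), (111, [-0.194, 0.27], [-0.271, 0.21]), (112, [-0.191, 0.269], [-0.267, 0.21]), (113, [-0.258, 0.214], [-0.264, 0.21]), (114, [-0.267, 0.204], [-0.258, 0.211]), (115, [-0.267, 0.2], [-0.261, 0.206]), (116, [-0.265, 0.199], [-0.26, 0.203]), (117, [-0.261, 0.199], [-0.259, 0.201]), (118, [-0.259, 0.197], [-0.258, 0.198]), (119, [-0.26, 0.193], [-0.261, 0.193]), (120, [-0.258, 0.191], [-0.259, 0.19]), (121, [-0.26, 0.187], [-0.269, 0.179])]
[(107, [-0.194, 0.283], [-0.578, -0.005]), (108, [-0.193, 0.281], [-0.286, 0.21]), (109, [-0.196, 0.276], [-0.283, 0.21]), (110, [-0.195, 0.274], [-0.278, 0.21]), (111, [-0.195, 0.271], [-0.274, 0.21]), (112, [-0.194, 0.269], [-0.27, 0.211]), (113, [-0.278, 0.201], [-0.267, 0.209]), (114, [-0.273, 0.202], [-0.267, 0.206]), (115, [-0.271, 0.2], [-0.267, 0.203]), (116, [-0.267, 0.2], [-0.267, 0.2]), (117, [-0.265, 0.198], [-0.266, 0.197]), (118, [-0.265, 0.195], [-0.266, 0.194]), (119, [-0.265, 0.192], [-0.266, 0.191]), (120, [-0.266, 0.188], [-0.281, 0.176]), (121, [-0.267, 0.184], [-0.276, 0.176])]
[(107, [-0.195, 0.283], [-0.574, -0.001]), (108, [-0.196, 0.279], [-0.569, -0.002]), (109, [-0.194, 0.278], [-0.282, 0.211]), (110, [-0.195, 0.274], [-0.279, 0.211]), (111, [-0.196, 0.271], [-0.278, 0.208]), (112, [-0.194, 0.27], [-0.27, 0.211]), (113, [-0.28, 0.2], [-0.271, 0.207]), (114, [-0.278, 0.198], [-0.268, 0.206]), (115, [-0.271, 0.201], [-0.266, 0.205]), (116, [-0.268, 0.2], [-0.27, 0.199]), (117, [-0.267, 0.197], [-0.27, 0.195]), (118, [-0.265, 0.195], [-0.267, 0.194]), (119, [-0.267, 0.191], [-0.266, 0.192]), (120, [-0.267, 0.187], [-0.281, 0.177]), (121, [-0.268, 0.183], [-0.276, 0.177])]
```

View pics/s4.png

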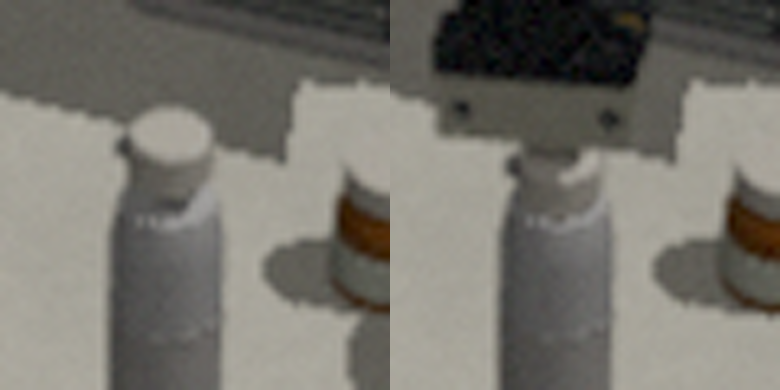

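The cap top has dropped from about 0.210 to 0.200, and the force rises steeply with almost no further travel, so the cap is on its stop. I'll hold for a moment, then lift clear.

Call:
move_arm([
  {"dp":[0,0,0],"turn":[0,0,0]},
  {"dp":[0,0,0],"turn":[0,0,0]},
  {"dp":[0,0,0],"turn":[0,0,0]},
  {"dp":[-0.003,0,0],"turn":[0,0,0]},
  {"dp":[-0.008,0,0],"turn":[0,0,0]},
  {"dp":[-0.015,0,0],"turn":[0,0,0]},
  {"dp":[-0.03,0,0],"turn":[0,0,0]},
  {"dp":[-0.055,0,0],"turn":[0,0,0]},
  {"dp":[-0.08,0,0],"turn":[0,0,0]},
  {"dp":[-0.1,0,0],"turn":[0,0,0]},
])

```text
time: 9.25
tool_pos: [0.5454, -0.2756, 0.2801]
tool_rot: [0.543, 1.571, -0.76]
contact_force: [0.4, -0.4, -0.1]
opening: 0.0002
```

Call:
move_arm([
  {"dp":[-0.01,-0.03,0.01],"turn":[0,0,0]},
  {"dp":[-0.02,-0.06,0.02],"turn":[0,0,0]},
  {"dp":[-0.02,-0.09,0.025],"turn":[0,0,0]},
  {"dp":[-0.02,-0.11,0.03],"turn":[0,0,0]},
  {"dp":[-0.02,-0.12,0.03],"turn":[0,0,0]},
  {"dp":[-0.02,-0.12,0.03],"turn":[0,0,0]},
  {"dp":[-0.02,-0.12,0.03],"turn":[0,0,0]},
])

```text
time: 9.95
tool_pos: [0.4381, -0.3359, 0.299]
tool_rot: [2.447, 1.57, 1.144]
contact_force: [0.9, -0.7, -0.3]
opening: 0.0005
```

```bash
python3 - <<'E'
from h import *; import cv2
o=robot.observe(); print(o['time'],o['tool_pos'],o['contact_force'],abs(o['qvel']).max())
v,u=np.mgrid[:384,:512]; out=[]
for n in("top","side"):
    i=robot.camera_info(n); p,d=robot.read_camera(n)
    W=(np.stack([(u-i['cx'])/i['fx']*d,(v-i['cy'])/i['fy']*d,d],-1)-i['t'])@np.array(i['R'])
    W1=np.load(n+"W.npy")
    for nm,q in(("now",W),("start",W1)):
        for lab,cx,cy,r,lo,hi in(("cap",.545,-.276,.025,.193,.225),("wide",.545,-.03,.1,.125,.2),("model",.642,-.25,.045,.016,.045)):
            m=(np.hypot(q[...,0]-cx,q[...,1]-cy)<r)&(q[...,2]>lo)&(q[...,2]<hi)
            print(n,nm,lab,m.sum(),np.median(q[m],0).round(4) if m.any() else None)
    out.append(cv2.resize(p,(400,300)))
cv2.imwrite("pics/end.png",np.hstack(out)[:,:,::-1])
E
```

```text
9.95 [ 0.43812222 -0.33586328  0.29901988] [ 0.86717355 -0.65047518 -0.28527566] 0.014716609219229093
top now cap 228 [ 0.542  -0.2756  0.2101]
top now wide 179 [0.5726 0.0088 0.1397]
top now model 346 [ 0.6375 -0.2449  0.025 ]
top start cap 230 [ 0.5421 -0.2757  0.2102]
top start wide 176 [0.5725 0.0089 0.1397]
top start model 346 [ 0.638  -0.2451  0.0246]
side now cap 151 [ 0.5439 -0.2664  0.2079]
side now wide 198 [0.5728 0.0187 0.1389]
side now model 233 [ 0.6401 -0.2378  0.0238]
side start cap 147 [ 0.5441 -0.2671  0.2079]
side start wide 197 [0.5727 0.019  0.139 ]
side start model 236 [ 0.6402 -0.2377  0.0236]
```

View pics/end.png

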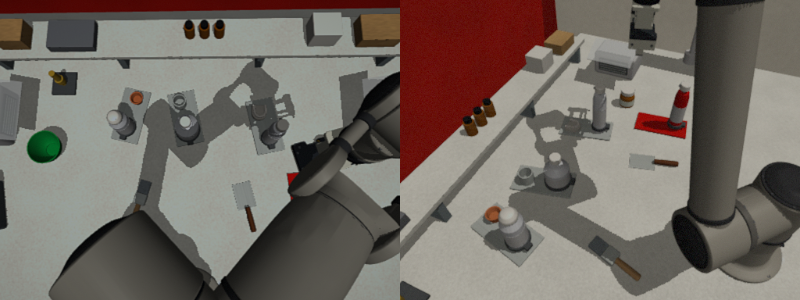

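The end pictures show the tall cap back up at its starting height and the arm clear. The wide cap and the model are within about 1 mm of where they began.

```bash
python3 -c "
from cell import robot
print(robot.hand_in())"
```

```text
the job is handed in; nothing more can be done
None
```

I pressed the white cap of the tall, slim canister down to its stop with shut fingertips, held it for about 0.3 s, let it spring back and moved the arm clear. I handed the job in at about 10 s; `hand_in` gives no verdict.

- **Press:** the cap top dropped from about 0.210 to 0.200 m in the side camera. The reading reached 13 N upward (about 14 N in all), rising steeply with almost no further travel.
- **After release:** the tall cap, the wide cap and the plaster model are all within about 1 mm of their starting medians in both camera views. The force reading is back to noise level, and the gripper is well clear of everything.
- **Disagreement:** contact came at a reported TCP height of about 0.192 m, not the expected 0.211 m. The real fingertips sat roughly 18 mm higher than reported; the side camera's depth showed this, and I finished the descent by force. I did not find the cause.

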